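# Clamp a casting and trace its joint seam with the burr-checking probe

## Task

Check the joint seam of the cast elbow that lies in the fixture for burrs: first push the toggle clamp's handle fully down so that the elbow is held. Then take the ball-pointed probe from its fork and run its sprung point slowly (about 2 cm a second) along the V-shaped seam on top, from the flanged end round the bend to the spigot end, keeping the point lightly down in the seam all the way and never pressing its spring right home. Hang the probe back in its fork, upright, and leave the clamp shut and the scraper, blower bulb, eye loupe and spare elbow undisturbed.

Things in the scene. Friction and masses are not known exactly. Their poses are not given: they have to be found in the camera images.
- fixture: Dark steel plate, 190 x 220 x 12 mm, fixed to the bench, with 8 mm dowel pins round the casting and a toggle clamp. Origin on its underside, right below the casting's origin (casting 12 mm above the bench, axes parallel to these); z up. It spans x -105..85, y -150..70 mm. The clamp stands on the -y side and swings in the y-z plane.
- clamp (a joint): Toggle clamp handle, rad: 0 = handle level and clamp shut (hard stop), about 1 = open, handle sticking up. The pressing arm is geared to it and comes down as the handle comes down; friction (about 0.45 N m) keeps the handle where it is left. Closing takes about 6 to 12 N pressing at the grip.
- clamp_hinge (a point): Handle's pivot, on the clamp's centre plane, 42 mm above the bench. The pivot axis is the fixture's x.
- clamp_grip (a point): Middle of the handle's black rubber grip (round, 17 mm thick, 66 mm long), on its centre line, 85 mm from the pivot; the grip ends 108 mm from the pivot. Clamp shut: the handle points along the fixture's -y, level, 42 mm above the bench. Opening swings its end up and then towards the casting (+y) by the joint's angle.
- clamp_pad: The clamp's rubber foot, 13 mm across, at the end of the pressing arm; it is sprung and presses with about 4 N on the casting's flat side ear when the clamp is shut. With the clamp shut nothing of the clamp is higher than 60 mm above the bench.
- casting: Elbow of bare aluminium, loose between the pins, 34 mm wide, 30 mm high; two halves meet in a V seam 12 mm wide, 5 mm deep along the middle of its top. Origin on the underside below the start of the bend; x along the straight leg, z up. Seam: from the 54 mm wide flange (x = -70) along x to 0, 50 degrees towards +y on a 35 mm radius, then 32 mm straight to the spigot end. Clamp ear on -y side.
- seam_0 (a point): Point on the bottom line of the V seam, near the flanged end. Its x axis points along the seam towards the spigot end, y across the seam, z up out of it. In the casting's frame it is at (-56.0, 0.0, 25) mm.
- seam_1 (a point): Point on the bottom line of the V seam, 19 mm on. Its x axis points along the seam towards the spigot end, y across the seam, z up out of it. In the casting's frame it is at (-37.0, 0.0, 25) mm.
- seam_2 (a point): Point on the bottom line of the V seam, 38 mm on. Its x axis points along the seam towards the spigot end, y across the seam, z up out of it. In the casting's frame it is at (-18.0, 0.0, 25) mm.
- seam_3 (a point): Point on the bottom line of the V seam, where the bend begins. Its x axis points along the seam towards the spigot end, y across the seam, z up out of it. In the casting's frame it is at (0.0, 0.0, 25) mm.
- seam_4 (a point): Point on the bottom line of the V seam, half-way round the bend. Its x axis points along the seam towards the spigot end, y across the seam, z up out of it. In the casting's frame it is at (14.8, 3.3, 25) mm.
- seam_5 (a point): Point on the bottom line of the V seam, where the bend ends. Its x axis points along the seam towards the spigot end, y across the seam, z up out of it. In the casting's frame it is at (26.8, 12.5, 25) mm.
- seam_6 (a point): Point on the bottom line of the V seam, 12 mm past the bend. Its x axis points along the seam towards the spigot end, y across the seam, z up out of it. In the casting's frame it is at (34.5, 21.7, 25) mm.
- seam_7 (a point): Point on the bottom line of the V seam, by the spigot end. Its x axis points along the seam towards the spigot end, y across the seam, z up out of it. In the casting's frame it is at (42.2, 30.9, 25) mm.
- stylus: Ball-pointed probe hanging upright in one of two forks, about 80 g. Straight knurled metal handle, 14 mm thick, from z = 5 to 63 mm; collar 24 mm across, 5 mm thick, resting on the fork; 11 mm barrel and nose from 0 to -56 mm, then a thin rod to the ball point at z = -72 mm. Origin: centre of the collar's underside; z up along the probe.
- stylus_point (a point): Lowest point of the probe's 5 mm steel ball, on the probe's axis, 72 mm below its origin when not pressed. It moves up into the nose when pressed. In the seam it rests about 1 mm above the seam's bottom line.
- stylus_tip (a joint): How far the sprung point is pushed in, m: 0 = out, 0.010 = pressed right home. It takes 0.4 N to start moving it and 0.25 N more for each mm.
- hanger: Tool hanger fixed to the bench: grey foot 110 x 150 mm, a post behind, two open forks at 105 mm height, 84 mm apart along its y. Origin under the foot, midway between the forks. Slots 14 mm wide, open to -x; tines 9 mm wide, 6 mm thick, with lips 4 mm up at their front ends, so tools go in and out from above or over the lips. Only the tools stand above the forks.
- fork_a (a point): Seat of the fork on the hanger's +y side: where the origin (collar underside) of a hanging tool belongs, on the fork's top face.
- fork_b (a point): The same for the fork on the -y side. The probe hangs in either fork, the scraper in the other.
- scraper: Hand scraper in the other fork: bulging wooden handle 21 mm wide, its top 50 mm above its origin, flat blade below. Same collar and origin as the probe. Not to be moved.
- blower: Black rubber air-blower bulb standing on the bench, 56 mm wide, 120 mm high; origin under it. Not to be moved.
- loupe: Black eye loupe standing on the bench, 42 mm wide, 34 mm high; origin under it. Not to be moved.
- spare_casting: A second, like elbow lying on the bench beyond the fixture; not the one to check. Not to be moved.

How it is judged:
By the outcome, as a careful person would: the job done as asked, in the order asked, and still so for the second after the job is handed in, with the robot touching nothing.
It also fails if it takes over 72 s, if anything falls off the work surface, if the arm or the gripper's body presses on something with over 40 N, if the wrist force passes 120 N, or if a joint passes its speed limit or range.

## Robot

A 6-joint arm with a two-finger parallel gripper is mounted at the origin on the work surface. World frame = base frame: x ahead of the robot, y to its left, z up, the work surface at z = 0. Lengths are in m, angles in rad, forces in N, time in s.
With the tool pointing down it reaches from about 0.35 to 0.8 m from the base axis. Payload 7.3 kg.
Tool frame: the origin (TCP) lies at the very end of the fingers, on their centre line; the grasp point (between the pads) lies 19 mm behind it (r.hold_point_z is the distance from the TCP to the grasp point, in m); z points along the fingers, y is the line along which they close (so a half turn about z gives the same grasp; the last joint's range is limited). The gripper opens to 85 mm and grips with 20 to 120 N. Pads are 22 mm wide; open, the fingers measure 114 mm over their backs; the gripper's body (76 mm by 85 mm) begins 54 mm behind the grasp point. The pads swing forward as they close: fully open they stand 13 mm farther back than shut.
Start: joints at [-1.446, 0.342, 1.524, -0, 1.275, -0.146], TCP at [0.14, -0.506, 0.231] pointing down, gripper open.
Joint ranges: [-2.53, 2.53], [-0.77, 2.02], [0.04, 2.7], [-1, 4.14], [0.28, 2.66], [-3.11, 3.11]. Speed limits (rad/s): [2.57, 2.57, 3.14, 3.14, 3.14, 3.14].

## Interface

Orientations are given as a 3x3 rotation matrix whose columns are the frame's x, y, z axes.
In Python, from bench import r gives the robot as it stands. The module is installed in compiled form; this text tells all that it offers.
- The arm moves only by the tool servo_tool, never from a script. Its argument "commands" is a list of rows, each a list of 7 numbers: the turn, a rotation vector about the tool's x, y, z in rad, then the shift along the tool's x, y, z in cm, then the closure in counts, from 0 (fully open) to 255 (shut). A call has 1 to 5 rows; each row shifts and turns the commanded pose from where the row before left it, along the tool's axes as they then stand; what a row does not reach is not made up. A row lasts 1/8 s, in which the tool goes at most 62.5 mm and 10.7 degrees, less where a joint would pass 70% of its speed; a pose out of reach is approached as far as the arm can. A call is refused whole if a number of a shift passes 6.25 or a number of a turn 0.188, either way. A call with a gripper value outside its range is refused whole. The fingers move at their own pace and stop on an object; the grip force is fixed at half the most. Time passes only in rows, so rows that do not move let the fingers close. It gives the time, the measured TCP pose, the force, the opening and the grip force at its end, in the units of the state.
- r.state(): the state, without advancing time (a new reading comes with each control period).
- r.camera(name): name is "side" or "top" or "wrist"; returns the picture (480x640x3 uint8, red, green, blue); there is no depth.
- r.camera_params(name): a dict with "fov_y" (degrees; the focal length in pixels is half the picture's height over the tangent of half this angle, whatever the lens; pixels are square), "cx", "cy" (the principal point, pixels), "extrinsics" (4x4, takes a point from camera to world coordinates). Camera axes: x right, y down, z forward; pixel columns grow to the right and rows downward; lengths in m; the calibration is good to about 2 mm. A picture is of the moment at which its call begins: read the wrist's pose just before it. camera_params takes no time and is no camera call; for the wrist camera it gives the pose at the moment of the call.
- r.finish_job(): hands the job in; it is judged then, once.
The state is a dict: "time": time; "qpos": joint angles; "dq": joint speeds; "joint_torque": joint torques, N m; "position": TCP position; "eef_rot": TCP orientation; "wrist_force": force on the tool from outside, world axes, zero at the start; "moment": the same for the moment, N m; "opening": finger opening in m; "grasp_force": force on a finger pad.
Only numpy, scipy, OpenCV 4.12 (cv2) and the standard library are available. Lean on these libraries where they do the work, as an engineer would, in place of code of your own. Each camera call takes 0.05 s, during which the arm holds its last target. There are 200 camera calls.

## Working session

There is one attempt and no reset: what is moved stays moved. The work goes in short steps, Python scripts to look and compute and a tool call to move; the robot and the scene stay as the last step left them, time stands still between calls to the robot, and variables do not carry over. Pictures are saved under pics/ and viewed, at most 11 in all, crops included, and the job is handed in when it is done.

Besides the shell and the picture viewer there is one more tool, called after ">>>" in YAML: its name, and indented under it one key for each argument. servo_tool: Moves the arm, as the interface text tells. Its arguments: {"type":"object","properties":{"commands":{"type":"array"}},"required":["commands"]}

```bash
mkdir -p pics; cat > h.py <<'E'
import numpy as np, cv2
from bench import r
def cam(n):
    p=r.camera_params(n); im=r.camera(n); return im,p
def K(p):
    f=240/np.tan(np.radians(p["fov_y"])/2); return f,p["cx"],p["cy"],np.array(p["extrinsics"])
def ray(p,u,v):
    f,cx,cy,T=K(p); d=T[:3,:3]@np.array([(u-cx)/f,(v-cy)/f,1]); return T[:3,3],d
def onz(p,u,v,z):
    o,d=ray(p,u,v); return o+d*(z-o[2])/d[2]
def proj(p,X):
    f,cx,cy,T=K(p); c=T[:3,:3].T@(np.array(X)-T[:3,3]); return np.array([cx+f*c[0]/c[2],cy+f*c[1]/c[2]])
def tri(p1,a,p2,b):
    o1,d1=ray(p1,*a);o2,d2=ray(p2,*b); s=np.linalg.lstsq(np.c_[d1,-d2],o2-o1,rcond=None)[0]
    A=o1+d1*s[0];B=o2+d2*s[1]; return (A+B)/2,np.linalg.norm(A-B)
def save(n,im): cv2.imwrite(f"pics/{n}.png",im[:,:,::-1])
E
python3 - <<'E'
from h import *
np.set_printoptions(precision=4,suppress=True)
for n in("top","side"):
    im,p=cam(n); save(n+"0",im); print(n,p["fov_y"],p["cx"],p["cy"]); print(np.array(p["extrinsics"]))
s=r.state(); print(s, r.hold_point_z)
E
```

```text
top 46.07899487488136 325.3541745061173 240.15394708467676
[[ 0.0181 -0.9906  0.1357  0.4072]
 [-0.9998 -0.0173  0.0073 -0.0099]
 [-0.0048 -0.1358 -0.9907  1.1922]
 [ 0.      0.      0.      1.    ]]
side 54.538307695977636 328.6512369028686 237.20245769445737
[[-0.9993 -0.0249  0.0287  0.5313]
 [-0.0379  0.6005 -0.7987  0.7389]
 [ 0.0027 -0.7992 -0.601   0.6563]
 [ 0.      0.      0.      1.    ]]
{'time': 0.1, 'qpos': array([-1.446 ,  0.3426,  1.5249,  0.    ,  1.2754, -0.146 ]), 'dq': array([-0.0003,  0.0014, -0.0023, -0.0001, -0.0007,  0.0001]), 'joint_torque': array([  0.0019, -43.4448, -24.6492,  -0.0001,   0.0047,  -0.    ]), 'position': array([ 0.1404, -0.5055,  0.2307]), 'eef_rot': array([[ 0.9636,  0.2675, -0.0002],
       [ 0.2675, -0.9636,  0.0014],
       [ 0.0002, -0.0014, -1.    ]]), 'wrist_force': array([ 0.5689,  0.0736, -0.2843]), 'moment': array([-0.0143, -0.0001, -0.0484]), 'grasp_force': 0.0, 'opening': 0.08542716715225415} 0.0187
```

View pics/top0.png

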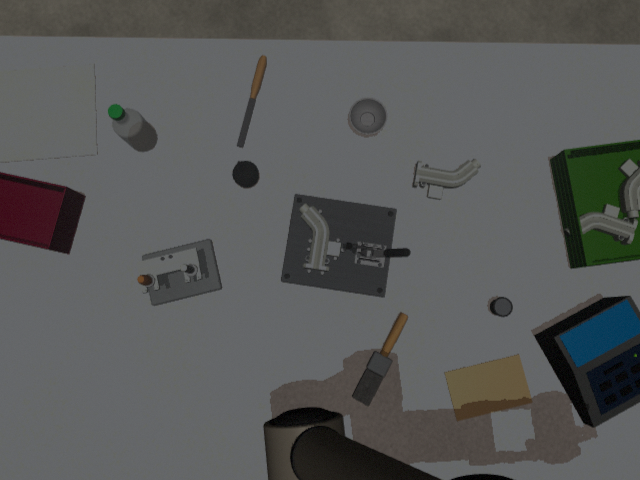

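View pics/side0.png

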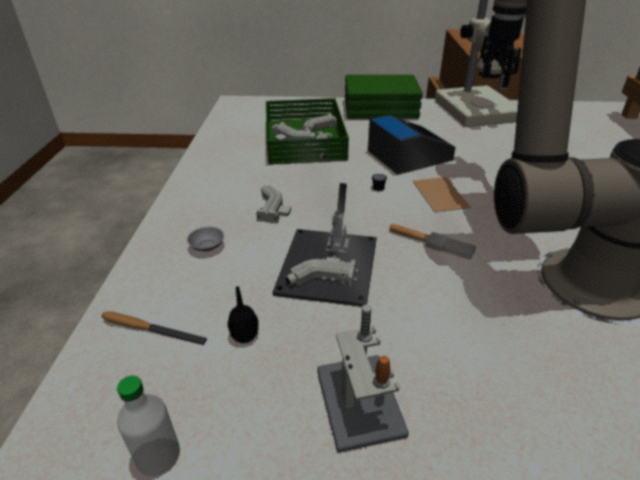

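The top view shows the fixture plate with corners near (297,195), (397,207), (385,297) and (282,281), and the casting's flange at (316,265) bending up and to the left. The clamp handle is at (395,253). The hanger is at (182,272), with the probe in the right-hand fork (190,270) and the scraper at (145,280). The side view confirms that the clamp is open and the handle is up (342,185-235), with the probe at (366,320).

```bash
python3 - <<'E'
from h import *
np.set_printoptions(precision=4,suppress=True)
im=cv2.imread("pics/top0.png"); p=r.camera_params("top"); ps=r.camera_params("side"); si=cv2.imread("pics/side0.png")
g=cv2.cvtColor(im,cv2.COLOR_BGR2GRAY)
for q in [(300,250),(340,210),(210,255),(160,300),(205,285),(250,250)]: print(q,im[q[1],q[0]])
def rect(x0,x1,y0,y1,z,t):
    m=np.zeros_like(g); m[y0:y1,x0:x1]=(g[y0:y1,x0:x1]<t)*255
    m=cv2.morphologyEx(m,cv2.MORPH_OPEN,np.ones((3,3)))
    c=max(cv2.findContours(m,0,2)[0],key=cv2.contourArea); c=cv2.convexHull(c)
    W=np.array([onz(p,*q,z)[:2] for q in c[:,0].astype(float)],dtype=np.float32)
    rc=cv2.minAreaRect(W*1000); print(rc, cv2.boundingRect(c)); print(cv2.boxPoints(rc))
rect(265,415,180,310,0.012,75)
rect(130,232,230,315,0.01,105)
cv2.imwrite("pics/mix.png",np.hstack([cv2.resize(im[225:315,130:230],(400,360),interpolation=3),cv2.resize(si[290:390,320:420],(360,360),interpolation=3)]))
cv2.imwrite("pics/mix2.png",np.hstack([cv2.resize(im[185:305,275:420],(435,360),interpolation=3),cv2.resize(si[175:305,270:385],(318,360),interpolation=3)]))
E
```

```text
(300, 250) [51 51 49]
(340, 210) [52 51 50]
(210, 255) [76 75 74]
(160, 300) [71 71 69]
(205, 285) [74 74 71]
(250, 250) [104 103 102]
((557.072021484375, -49.68739318847656), (261.121826171875, 190.8419952392578), 82.42161560058594) (281, 194, 130, 103)
[[ 445.2658 -166.5236]
 [ 634.4409 -191.6923]
 [ 668.8782   67.1488]
 [ 479.7032   92.3175]]
((497.2422790527344, 302.94635009765625), (176.8531951904297, 218.65335083007812), 1.0349867343902588) (130, 230, 102, 85)
[[406.8553 410.6579]
 [410.8049 192.0403]
 [587.6292 195.2348]
 [583.6797 413.8524]]
```

View pics/mix.png

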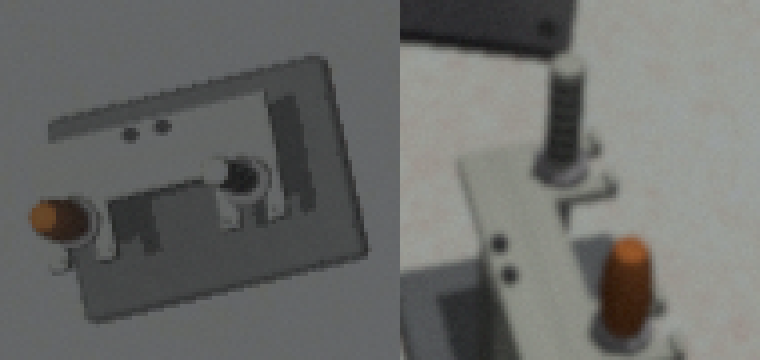

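View pics/mix2.png

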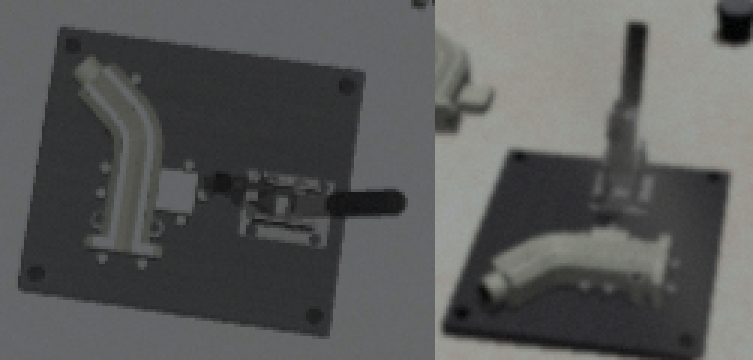

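The crops show the plate corners cleanly. The probe handle's top is at (183.3,267.5) in the top view and (366.7,307.2) in the side view, and its collar is at (190.8,269.5) and (364.4,335.8). The clamp grip runs out to (409,252) in the top view and (343,184) in the side view.

```bash
python3 - <<'E'
from h import *
np.set_printoptions(precision=4,suppress=True)
p=r.camera_params("top"); ps=r.camera_params("side")
C=[(295.7,194),(396.7,209),(384.3,297.3),(281,282)]
loc=np.array([(85,70),(85,-150),(-105,-150),(-105,70)])/1000
W=np.array([onz(p,*c,.012)[:2] for c in C])
lc=loc.mean(0);wc=W.mean(0)
a=loc-lc;b=W-wc; th=np.arctan2((a[:,0]*b[:,1]-a[:,1]*b[:,0]).sum(),(a*b).sum()); R=np.array([[np.cos(th),-np.sin(th)],[np.sin(th),np.cos(th)]])
o=wc-R@lc; print("fixture o",o,"yaw",th,"res",(loc@R.T+o-W)*1000)
for nm,t,s in [("probe top",(183.3,267.5),(366.7,307.2)),("collar",(190.8,269.5),(364.4,335.8)),("grip end",(408.5,252),(343.5,185))]:
    X,e=tri(p,t,ps,s); print(nm,X,e,"in fix",R.T@(X[:2]-o))
for t,z in [((183.3,267.5),.168),((190.8,269.5),.110)]: print("at z",onz(p,*t,z))
# hanger foot right edge corners & fork
for q in [(210.5,239.5),(221.5,289),(153.5,305)]: print("foot",onz(p,*q,.01))
# casting seam: flange end and bend
for q in [(275+125/3,185+245/3),(275+133/3,185+140/3),(275+88/3,185+75/3)]:
    X=onz(p,*q,.04); print("seam",R.T@(X[:2]-o))
X=onz(p,275+285/3,185+205/3,.045);print("clamp",R.T@(X[:2]-o))
E
```

```text
fixture o [0.5741 0.0073] yaw -0.13339297582751064 res [[ 0.4434  1.5188]
 [ 0.0677 -0.9858]
 [-0.8974 -1.3258]
 [ 0.3864  0.7928]]
probe top [0.4928 0.2558 0.1668] 2.086050838194012e-05 in fix [-0.1136  0.2355]
collar [0.4937 0.2569 0.106 ] 0.0010715109592744274 in fix [-0.1129  0.2367]
grip end [ 0.5321 -0.1604  0.1263] 0.002370088375700107 in fix [-0.0194 -0.1717]
at z [0.4927 0.2554 0.168 ]
at z [0.494  0.2558 0.11  ]
foot [0.5663 0.2418 0.01  ]
foot [0.4623 0.214  0.01  ]
foot [0.4265 0.3545 0.01  ]
seam [-0.0647 -0.0006]
seam [0.0078 0.0051]
seam [0.0481 0.0428]
clamp [-0.0217 -0.1044]
```

```bash
cat >> h.py <<'E'
from scipy.spatial.transform import Rotation as Ro
TH=-0.1334; FO=np.array([0.5741,0.0073])
def fx(x,y):  # fixture mm -> world xy
    c,s=np.cos(TH),np.sin(TH); return FO+np.array([c*x-s*y,s*x+c*y])/1000
def down(yaw): c,s=np.cos(yaw),np.sin(yaw); return np.array([[c,s,0],[s,-c,0],[0,0,-1.]])
def plan(pos,yaw,n,start=None):
    """rows (turn, shift cm) from start pose to target in n steps"""
    s=r.state(); P,R=start if start else (np.array(s["position"]),np.array(s["eef_rot"]))
    w=Ro.from_matrix(R.T@down(yaw)).as_rotvec()/n; d=(np.array(pos)-P)/n
    for i in range(n):
        print([round(float(v),3) for v in w]+[round(float(v),2) for v in R.T@d*100]); R=R@Ro.from_rotvec(w).as_matrix()
E
python3 - <<'E'
from h import *
plan([*fx(-20,-145),.155],TH,12)
E
```

```text
[-0.0, 0.0, 0.034, 4.0, -2.1, 0.63]
[-0.0, 0.0, 0.034, 3.92, -2.24, 0.63]
[-0.0, 0.0, 0.034, 3.85, -2.37, 0.63]
[-0.0, 0.0, 0.034, 3.76, -2.5, 0.63]
[-0.0, 0.0, 0.034, 3.68, -2.62, 0.63]
[-0.0, 0.0, 0.034, 3.59, -2.74, 0.63]
[-0.0, 0.0, 0.034, 3.49, -2.86, 0.63]
[-0.0, 0.0, 0.034, 3.39, -2.98, 0.63]
[-0.0, 0.0, 0.034, 3.29, -3.09, 0.63]
[-0.0, 0.0, 0.034, 3.19, -3.2, 0.63]
[-0.0, 0.0, 0.034, 3.08, -3.31, 0.63]
[-0.0, 0.0, 0.034, 2.96, -3.41, 0.63]
```

>>> servo_tool:
  commands:
    - [0,0,0.034,4.0,-2.1,0.6,255]
    - [0,0,0.034,3.9,-2.2,0.6,255]
    - [0,0,0.034,3.9,-2.4,0.6,255]
    - [0,0,0.034,3.8,-2.5,0.6,255]
    - [0,0,0.034,3.7,-2.6,0.6,255]

```text
time: 0.72
position: [0.3067, -0.35, 0.2009]
eef_rot: [[0.995, 0.099, -0.0], [0.099, -0.995, 0.0], [-0.0, -0.0, -1.0]]
wrist_force: [0.5, -0.2, 0.5]
opening: 0.0001
grasp_force: 0.0
```

>>> servo_tool:
  commands:
    - [0,0,0.034,3.6,-2.7,0.6,255]
    - [0,0,0.034,3.5,-2.9,0.6,255]
    - [0,0,0.034,3.4,-3.0,0.6,255]
    - [0,0,0.034,3.3,-3.1,0.6,255]
    - [0,0,0.034,3.2,-3.2,0.6,255]

```text
time: 1.35
position: [0.472, -0.1954, 0.1708]
eef_rot: [[0.998, -0.07, -0.0], [-0.07, -0.998, 0.0], [-0.0, -0.0, -1.0]]
wrist_force: [-0.1, -1.2, 0.1]
opening: 0.0003
grasp_force: 0.0
```

>>> servo_tool:
  commands:
    - [0,0,0.034,3.1,-3.3,0.6,255]
    - [0,0,0.034,3.0,-3.4,0.6,255]
    - [0,0,0,0,0,0,255]

```text
time: 1.72
position: [0.5388, -0.1328, 0.1582]
eef_rot: [[0.991, -0.133, -0.001], [-0.133, -0.991, 0.001], [-0.001, -0.001, -1.0]]
wrist_force: [-0.2, 0.2, -0.3]
opening: 0.0001
grasp_force: 0.0
```

>>> servo_tool:
  commands:
    - [0,0,0,-0.4,0,1.5,255]
    - [0,0,0,0,0,1.0,255]
    - [0,0,0,0,0.2,1.0,255]
    - [0,0,0,0,0.4,1.0,255]
    - [0,0,0,0,0.4,1.0,255]

```text
time: 2.35
position: [0.5331, -0.1452, 0.105]
eef_rot: [[0.991, -0.137, 0.003], [-0.137, -0.991, -0.001], [0.003, 0.0, -1.0]]
wrist_force: [0.2, 2.3, 7.7]
opening: -0.0
grasp_force: 3.1
```

>>> servo_tool:
  commands:
    - [0,0,0,0,0.4,0.8,255]
    - [0,0,0,0,0.5,0.8,255]
    - [0,0,0,0,0.4,0.8,255]
    - [0,0,0,0,0.3,0.8,255]
    - [0,0,0,0,0.3,0.6,255]

```text
time: 2.98
position: [0.5308, -0.1647, 0.0671]
eef_rot: [[0.991, -0.137, 0.003], [-0.137, -0.991, -0.002], [0.003, 0.001, -1.0]]
wrist_force: [1.6, 1.2, 6.6]
opening: 0.0004
grasp_force: 2.9
```

>>> servo_tool:
  commands:
    - [0,0,0,0,0.2,0.6,255]
    - [0,0,0,0,0.1,0.5,255]
    - [0,0,0,0,0,0.4,255]
    - [0,0,0,0,0,0.1,255]
    - [0,0,0,0,0,0,255]

```text
time: 3.6
position: [0.5304, -0.1682, 0.0514]
eef_rot: [[0.991, -0.137, 0.003], [-0.137, -0.991, -0.003], [0.003, 0.002, -1.0]]
wrist_force: [-0.5, -3.3, 6.0]
opening: -0.0003
grasp_force: 3.1
```

>>> servo_tool:
  commands:
    - [0,0,0,0,0,0.2,255]
    - [0,0,0,0,0,0.1,255]
    - [0,0,0,0,0,0,255]

```text
time: 3.98
position: [0.5305, -0.1683, 0.05]
eef_rot: [[0.991, -0.137, 0.004], [-0.137, -0.991, -0.003], [0.004, 0.003, -1.0]]
wrist_force: [-4.1, -2.0, 19.3]
opening: 0.0002
grasp_force: 9.7
```

>>> servo_tool:
  commands:
    - [0,0,0,0,0,-2.0,255]
    - [0,0,0,0,-2.5,-5.0,0]
    - [0,0,0,0.5,-4.5,-5.0,0]
    - [0,0,0,0.5,-4.5,-3.0,0]
    - [0,0,0,0.0,-2.0,0,0]

```text
time: 4.6
position: [0.5586, -0.0359, 0.1961]
eef_rot: [[0.991, -0.135, 0.006], [-0.135, -0.991, -0.001], [0.006, 0.0, -1.0]]
wrist_force: [-0.8, 0.1, -0.6]
opening: 0.0719
grasp_force: 0.0
```

```bash
python3 - <<'E'
from h import *
np.set_printoptions(precision=4,suppress=True)
s=r.state();im,p=cam("wrist"); save("w1",im)
T=np.array(p["extrinsics"]); R=np.array(s["eef_rot"]); print(s["position"],p["fov_y"],p["cx"],p["cy"]); print(R.T@(T[:3,3]-s["position"])); print(R.T@T[:3,:3])
E
```

```text
[ 0.5586 -0.0359  0.1961] 68.5351783873472 321.5268365236202 236.36155830248723
[ 0.0747  0.0007 -0.142 ]
[[-0.0004 -0.9551 -0.2964]
 [ 1.     -0.0005  0.0002]
 [-0.0003 -0.2964  0.9551]]
```

View pics/w1.png

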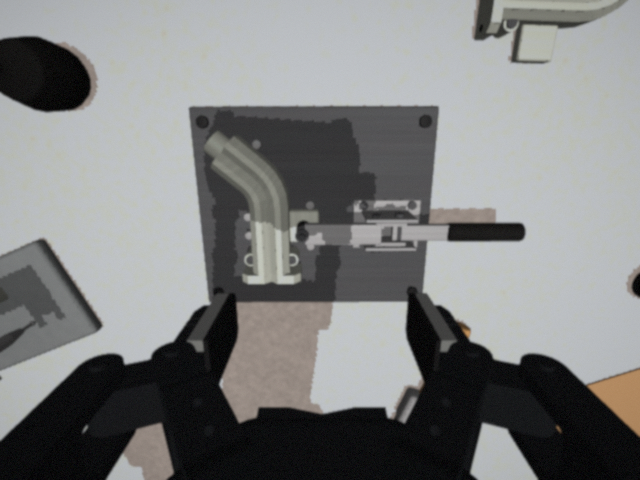

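The wrist view shows the clamp shut, with its handle level (450-523,232) and its foot on the ear (303,230). The casting runs from the flange (272,282) to the spigot (216,145).

```bash
python3 - <<'E'
import cv2
im=cv2.imread("pics/w1.png")[125:295,195:325]
im=cv2.convertScaleAbs(im,alpha=1.4)
cv2.imwrite("pics/w1c.png",cv2.resize(im,None,fx=3.5,fy=3.5,interpolation=2))
E
```

```text
(no output)
```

View pics/w1c.png

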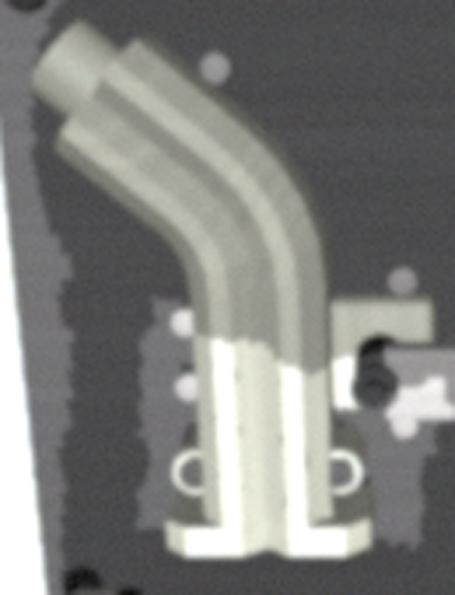

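The enlarged crop shows the V seam between the two lands, with its centre at crop (261,450) by the flange leg, (267,545) at the flange end and about (101,83) at the end of the spigot leg.

```bash
python3 - <<'E'
from h import *
np.set_printoptions(precision=1,suppress=True)
p=r.camera_params("wrist"); c,s=np.cos(TH),np.sin(TH); R=np.array([[c,-s],[s,c]])
f=lambda X:R.T@(X[:2]-FO)*1000
for q in [(266.5,548),(261,450),(260.5,400),(238,450),(283,450),(101,83),(167,540),(371,540)]:
    print(q,f(onz(p,195+q[0]/3.5,125+q[1]/3.5,.042)))
for q in [(192.5,107),(438.5,107),(422,301),(210,301)]: print("plate",f(onz(p,*q,.012)))
plan([.4935,.2558,.23],TH,9)
E
```

```text
(266.5, 548) [-70.2   2. ]
(261, 450) [-43.1   2.2]
(260.5, 400) [-29.8   1.7]
(238, 450) [-43.1   8. ]
(283, 450) [-43.1  -3.4]
(101, 83) [47.4 35.2]
(167, 540) [-67.9  27.7]
(371, 540) [-68.  -25.2]
plate [80.9 67.5]
plate [  80.4 -145.4]
plate [-105.7 -146.3]
plate [-105.3   70.1]
[-0.0, -0.0, -0.0, -1.14, -3.1, -0.4]
[-0.0, -0.0, -0.0, -1.14, -3.1, -0.4]
[-0.0, -0.0, -0.0, -1.14, -3.1, -0.4]
[-0.0, -0.0, -0.0, -1.14, -3.1, -0.4]
[-0.0, -0.0, -0.0, -1.14, -3.1, -0.4]
[-0.0, -0.0, -0.0, -1.14, -3.1, -0.4]
[-0.0, -0.0, -0.0, -1.13, -3.1, -0.4]
[-0.0, -0.0, -0.0, -1.13, -3.1, -0.4]
[-0.0, -0.0, -0.0, -1.13, -3.1, -0.4]
```

>>> servo_tool:
  commands:
    - [0,0,0,-1.14,-3.1,-0.4,105]
    - [0,0,0,-1.14,-3.1,-0.4,105]
    - [0,0,0,-1.14,-3.1,-0.4,105]
    - [0,0,0,-1.14,-3.1,-0.4,105]
    - [0,0,0,-1.14,-3.1,-0.4,105]

```text
time: 5.28
position: [0.5208, 0.1238, 0.2117]
eef_rot: [[0.99, -0.138, -0.003], [-0.138, -0.99, -0.001], [-0.003, 0.001, -1.0]]
wrist_force: [0.2, -0.7, -0.6]
opening: 0.0505
grasp_force: 0.0
```

>>> servo_tool:
  commands:
    - [0,0,0,-1.14,-3.1,-0.4,105]
    - [0,0,0,-1.14,-3.1,-0.4,105]
    - [0,0,0,-1.14,-3.1,-0.4,105]
    - [0,0,0,-1.14,-3.1,-0.4,105]
    - [0,0,0,0,0,0,105]

```text
time: 5.9
position: [0.4928, 0.2538, 0.2279]
eef_rot: [[0.991, -0.135, -0.002], [-0.135, -0.991, -0.001], [-0.002, 0.001, -1.0]]
wrist_force: [0.6, -0.9, 0.1]
opening: 0.0502
grasp_force: 0.0
```

```bash
python3 - <<'E'
from h import *
np.set_printoptions(precision=4,suppress=True)
s=r.state();im,p=cam("wrist"); save("w2",im)
print(s["position"],s["opening"]); 
for X in [(.4935,.2558,.168),(.4935,.2558,.110)]: print(proj(p,X))
print(proj(p,s["position"]))
E
```

```text
[0.4928 0.2538 0.2279] 0.05020577017994581
[316.8346 254.4989]
[317.6729 228.215 ]
[320.0091 301.7913]
```

View pics/w2.png

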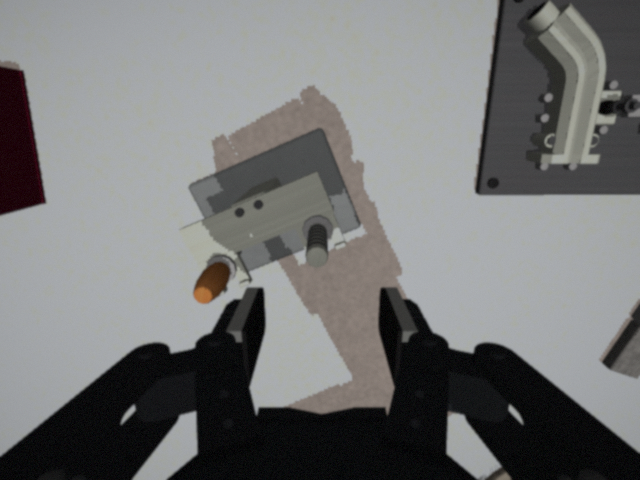

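The wrist view shows the probe's handle top at (318,256) and its collar at (317.5,229), within 1 px of the prediction. The scraper (210,282) is clear of the fingers.

>>> servo_tool:
  commands:
    - [0,0,0,0,-0.2,2.2,105]
    - [0,0,0,0,0,2.2,105]
    - [0,0,0,0,0,2.2,105]
    - [0,0,0,0,0,2.2,105]
    - [0,0,0,0,0,1.9,105]

```text
time: 6.58
position: [0.4936, 0.2531, 0.1206]
eef_rot: [[0.99, -0.138, -0.002], [-0.138, -0.99, -0.002], [-0.002, 0.002, -1.0]]
wrist_force: [1.0, -0.3, 1.2]
opening: 0.0503
grasp_force: 0.0
```

>>> servo_tool:
  commands:
    - [0,0,0,0,0,0,105]
    - [0,0,0,0,0,0,180]
    - [0,0,0,0,0,0,255]
    - [0,0,0,0,0,0,255]
    - [0,0,0,0,0,0,255]

```text
time: 7.2
position: [0.4943, 0.2552, 0.1234]
eef_rot: [[0.991, -0.137, 0.002], [-0.137, -0.991, -0.0], [0.002, -0.0, -1.0]]
wrist_force: [0.7, -2.3, 4.4]
opening: 0.0126
grasp_force: 58.4
```

>>> servo_tool:
  commands:
    - [0,0,0,0,0,-0.5,255]
    - [0,0,0,0,0,-1.5,255]
    - [0,0,0,0,0,-2.5,255]
    - [0,0,0,0,0,-2.5,255]
    - [0,0,0,0,0,-2.0,255]

```text
time: 7.82
position: [0.4938, 0.2555, 0.2146]
eef_rot: [[0.991, -0.137, 0.001], [-0.137, -0.991, 0.001], [0.001, -0.001, -1.0]]
wrist_force: [-0.0, -0.1, -0.7]
opening: 0.0127
grasp_force: 58.4
```

```bash
python3 - <<'E'
from h import *
np.set_printoptions(precision=4,suppress=True)
s=r.state(); print(s["position"],s["wrist_force"],s["moment"],fx(-56,1.8))
plan([*fx(-56,1.8),.21],TH,9)
E
```

```text
[0.4938 0.2555 0.2146] [-0.0463 -0.0636 -0.6541] [ 0.0391  0.0415 -0.0038] [0.5188 0.0165]
[-0.0, -0.0, -0.0, 0.64, 2.59, 0.05]
[-0.0, -0.0, -0.0, 0.64, 2.59, 0.05]
[-0.0, -0.0, -0.0, 0.64, 2.59, 0.05]
[-0.0, -0.0, -0.0, 0.63, 2.59, 0.05]
[-0.0, -0.0, -0.0, 0.63, 2.59, 0.05]
[-0.0, -0.0, -0.0, 0.63, 2.59, 0.05]
[-0.0, -0.0, -0.0, 0.63, 2.59, 0.05]
[-0.0, -0.0, -0.0, 0.63, 2.59, 0.05]
[-0.0, -0.0, -0.0, 0.63, 2.59, 0.05]
```

>>> servo_tool:
  commands:
    - [0,0,0,0.64,2.59,0,255]
    - [0,0,0,0.64,2.59,0,255]
    - [0,0,0,0.64,2.59,0,255]
    - [0,0,0,0.63,2.59,0,255]
    - [0,0,0,0.63,2.59,0,255]

```text
time: 8.45
position: [0.5076, 0.122, 0.2136]
eef_rot: [[0.991, -0.137, 0.001], [-0.137, -0.991, 0.0], [0.001, -0.0, -1.0]]
wrist_force: [0.7, 0.2, -0.7]
opening: 0.0122
grasp_force: 58.5
```

>>> servo_tool:
  commands:
    - [0,0,0,0.63,2.59,0,255]
    - [0,0,0,0.63,2.59,0,255]
    - [0,0,0,0.63,2.59,0,255]
    - [0,0,0,0.63,2.59,1.0,255]
    - [0,0,0,0,0,2.0,255]

```text
time: 9.07
position: [0.5192, 0.015, 0.1839]
eef_rot: [[0.99, -0.139, 0.003], [-0.139, -0.99, -0.001], [0.003, 0.0, -1.0]]
wrist_force: [-0.3, -0.1, -0.5]
opening: 0.0129
grasp_force: 58.6
```

>>> servo_tool:
  commands:
    - [0,0,0,0,0,2.0,255]
    - [0,0,0,0,0,1.0,255]
    - [0,0,0,0,0,0,255]
    - [0,0,0,0,0,0,255]

```text
time: 9.57
position: [0.5188, 0.0166, 0.1535]
eef_rot: [[0.991, -0.137, 0.001], [-0.137, -0.991, -0.0], [0.002, 0.0, -1.0]]
wrist_force: [-0.7, -0.2, -0.9]
opening: 0.0127
grasp_force: 58.6
```

```bash
python3 - <<'E'
from h import *
np.set_printoptions(precision=4,suppress=True)
s=r.state();im,p=cam("wrist"); save("w3",im)
P=s["position"]; print(P,s["wrist_force"],proj(p,P-[0,0,.0904]),"seam pts:",[proj(p,[*fx(x,1.8),.037]).round() for x in(-70,-56,0)])
im2,p2=cam("side"); save("s3",im2); print("side",proj(p2,P-[0,0,.0904]),[proj(p2,[*fx(x,1.8),.037]).round() for x in(-70,-56,0)])
a=cv2.convertScaleAbs(im[130:360,230:420],alpha=1.3); b=im2[200:310,260:380]
A=cv2.resize(a,None,fx=2.4,fy=2.4,interpolation=2);B=cv2.resize(b,None,fx=2.8,fy=2.8,interpolation=2)
c=np.zeros((max(A.shape[0],B.shape[0]),A.shape[1]+B.shape[1],3),np.uint8);c[:A.shape[0],:A.shape[1]]=A;c[:B.shape[0],A.shape[1]:]=B;save("m3",c);print(A.shape,B.shape)
E
```

```text
[0.5188 0.0166 0.1535] [-0.6978 -0.1845 -0.8649] [320.5373 240.1703] seam pts: [array([321., 247.]), array([321., 230.]), array([320., 155.])]
side [347.741  257.4977] [array([354., 268.]), array([347., 267.]), array([320., 264.])]
(552, 456, 3) (308, 336, 3)
```

View pics/m3.png

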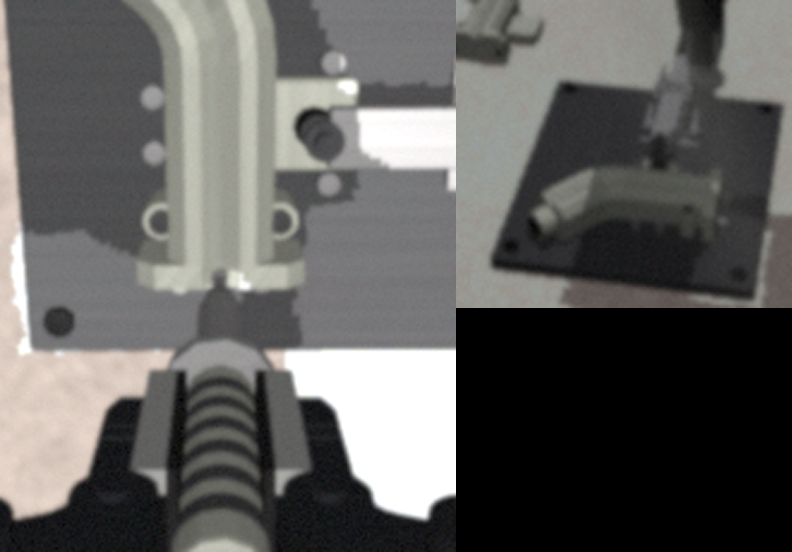

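The picture shows the ball tip at crop (219,272), full (321,243), on the V's centre line (crop x≈220). The leg runs parallel to the tool's x axis, so the lateral alignment is within about 0.5 mm.

>>> servo_tool:
  commands:
    - [0,0,0,-0.4,0,1.0,255]
    - [0,0,0,0,0,0.8,255]
    - [0,0,0,0,0,0.4,255]
    - [0,0,0,0,0,0,255]

```text
time: 10.18
position: [0.5142, 0.0171, 0.1301]
eef_rot: [[0.991, -0.137, -0.001], [-0.137, -0.991, 0.0], [-0.001, 0.0, -1.0]]
wrist_force: [-0.1, -0.2, 0.0]
opening: 0.0125
grasp_force: 58.6
```

```bash
cat >> h.py <<'E'
def avg(n=6):
    a=[];q=[]
    for i in range(n): s=r.state(); a.append(s["wrist_force"]); q.append(s["position"]); r.camera("wrist")
    return np.mean(q,0).round(4),np.mean(a,0).round(2),np.std(a,0).round(2)
E
python3 -c "
from h import *
print(avg())"
```

```text
(array([0.5145, 0.0171, 0.1306]), array([-0.12,  0.03, -0.51]), array([0.4 , 0.56, 0.32]))
```

>>> servo_tool:
  commands:
    - [0,0,0,0,0,0.3,255]
    - [0,0,0,0,0,0,255]

```text
time: 10.72
position: [0.5144, 0.017, 0.1275]
eef_rot: [[0.991, -0.137, 0.0], [-0.137, -0.991, -0.0], [0.0, 0.0, -1.0]]
wrist_force: [-0.4, -0.6, 0.2]
opening: 0.0126
grasp_force: 58.6
```

```bash
python3 -c "
from h import *
print(avg())"
```

```text
(array([0.5144, 0.0171, 0.1276]), array([ 0.01, -0.43, -0.13]), array([0.27, 0.16, 0.42]))
```

>>> servo_tool:
  commands:
    - [0,0,0,0,0,0.3,255]
    - [0,0,0,0,0,0,255]

```text
time: 11.28
position: [0.5144, 0.0171, 0.1244]
eef_rot: [[0.991, -0.137, -0.0], [-0.137, -0.991, -0.0], [-0.0, 0.0, -1.0]]
wrist_force: [0.5, 0.8, 0.5]
opening: 0.0124
grasp_force: 58.6
```

```bash
python3 -c "
from h import *
print(avg())"
```

```text
(array([0.5144, 0.0171, 0.1246]), array([ 0.21, -0.32,  0.5 ]), array([0.34, 0.64, 0.42]))
```

>>> servo_tool:
  commands:
    - [0,0,0,0.25,0,0,255]
    - [0,0,0,0.25,0,0,255]
    - [0,0,0,0.25,0,0,255]
    - [0,0,0,0.25,0,0,255]
    - [0,0,0,0.25,0,0,255]

```text
time: 12.2
position: [0.5269, 0.0154, 0.1245]
eef_rot: [[0.991, -0.137, -0.0], [-0.137, -0.991, -0.0], [-0.0, 0.0, -1.0]]
wrist_force: [-1.2, 0.3, 0.4]
opening: 0.0129
grasp_force: 58.6
```

>>> servo_tool:
  commands:
    - [0,0,0,0.25,0,0,255]
    - [0,0,0,0.25,0,0,255]
    - [0,0,0,0.25,0,0,255]
    - [0,0,0,0.25,0,0,255]
    - [0,0,0,0.25,0,0,255]

```text
time: 12.82
position: [0.5393, 0.0137, 0.1246]
eef_rot: [[0.991, -0.137, 0.0], [-0.137, -0.991, -0.0], [0.0, 0.0, -1.0]]
wrist_force: [-0.7, -0.6, 1.4]
opening: 0.0126
grasp_force: 58.6
```

>>> servo_tool:
  commands:
    - [0,0,0,0.25,0,0,255]
    - [0,0,0,0.25,0,0,255]
    - [0,0,0,0.25,0,0,255]
    - [0,0,0,0.25,0,0,255]
    - [0,0,0,0.25,0,0,255]

```text
time: 13.45
position: [0.5516, 0.012, 0.1246]
eef_rot: [[0.991, -0.137, -0.0], [-0.137, -0.991, -0.0], [-0.0, 0.0, -1.0]]
wrist_force: [-1.6, 0.0, 0.2]
opening: 0.0125
grasp_force: 58.6
```

```bash
python3 - <<'E'
from h import *
s=r.state(); im,p=cam("wrist"); save("w4",im); P=s["position"]
c,sn=np.cos(TH),np.sin(TH); print(P,s["wrist_force"],np.array([[c,sn],[-sn,c]])@(P[:2]-FO)*1000,proj(p,P-[0,0,.0866]))
# seam nominal overlay for comparison
im=im.copy()
def casting(x,y,dy=1.8): 
    d=TH; return [*(fx(x,y+dy)),.042]
S=[(-56,0),(-37,0),(-18,0),(0,0),(14.8,3.3),(26.8,12.5),(34.5,21.7),(42.2,30.9)]
for q in S: u=proj(p,casting(*q)); cv2.circle(im,tuple(int(round(v*16)) for v in u),8,(255,0,0),-1,shift=4)
a=cv2.convertScaleAbs(im[60:260,225:400],alpha=1.3); save("m4",cv2.resize(a,None,fx=3,fy=3,interpolation=2))
E
```

```text
[0.55164685 0.01199752 0.12459915] [-1.62079303  0.03167637  0.17119456] [-22.87845046   1.66941046] [320.46870622 241.69440557]
```

View pics/m4.png

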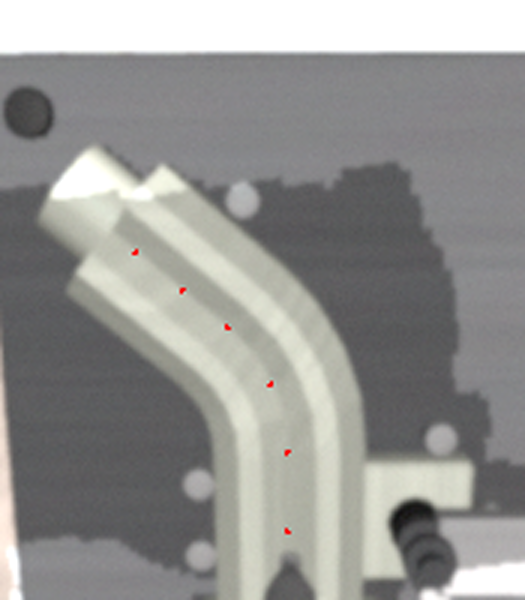

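The overlay shows that the nominal dots sit centred on the straight leg (287 against 288). On the spigot leg they appear about 2 mm towards the inside, so I'll measure that with intensity profiles across the seam.

```bash
python3 - <<'E'
from h import *
g=cv2.imread("pics/w4.png",0).astype(np.float32); p=r.camera_params("wrist")
S=[(-10,0,0),(0,0,0),(7.6,.84,12.5),(14.8,3.3,25),(21.4,7.3,37.5),(26.8,12.5,50),(34.5,21.7,50),(42.2,30.9,50)]
print("offs",list(range(-20,21,2)))
for x,y,a in S:
    n=np.array([-np.sin(np.radians(a)),np.cos(np.radians(a))]); t=np.array([n[1],-n[0]]); row=[]
    for o in range(-20,21,2):
        v=[]
        for k in np.linspace(-2,2,9):
            q=np.array([x,y+1.8])+n*o+t*k; u=proj(p,[*fx(*q),.042]); v.append(cv2.getRectSubPix(g,(1,1),tuple(map(float,u)))[0,0])
        row.append(int(np.mean(v)))
    print((x,y),row)
E
```

```text
offs [-20, -18, -16, -14, -12, -10, -8, -6, -4, -2, 0, 2, 4, 6, 8, 10, 12, 14, 16, 18, 20]
(-10, 0) [168, 162, 131, 130, 138, 162, 161, 138, 132, 133, 135, 140, 138, 156, 158, 153, 122, 121, 99, 98, 102]
(0, 0) [88, 92, 126, 130, 138, 163, 162, 143, 134, 134, 136, 141, 138, 157, 162, 156, 124, 121, 95, 69, 68]
(7.6, 0.84) [69, 81, 131, 134, 143, 168, 167, 144, 134, 137, 141, 144, 145, 162, 169, 161, 123, 120, 94, 70, 71]
(14.8, 3.3) [68, 86, 139, 140, 145, 170, 172, 148, 133, 132, 145, 148, 149, 164, 167, 161, 120, 117, 87, 70, 71]
(21.4, 7.3) [70, 90, 139, 140, 142, 168, 170, 147, 130, 130, 144, 147, 148, 159, 166, 160, 117, 114, 86, 70, 70]
(26.8, 12.5) [70, 92, 137, 138, 141, 165, 167, 143, 124, 127, 145, 148, 148, 158, 165, 160, 115, 111, 82, 70, 69]
(34.5, 21.7) [110, 94, 138, 138, 142, 167, 170, 144, 123, 124, 147, 149, 148, 158, 164, 159, 114, 112, 78, 69, 70]
(42.2, 30.9) [97, 105, 158, 142, 143, 170, 170, 142, 123, 126, 147, 150, 150, 163, 168, 160, 115, 110, 78, 70, 70]
```

```bash
python3 - <<'E'
from h import *
s=r.state(); P=s["position"]; R=s["eef_rot"]; print(P,s["wrist_force"])
def path(t):  # arc length from bend start
    L=35*np.radians(50)
    if t<0: return t,0
    if t<L: a=t/35; return 35*np.sin(a),35*(1-np.cos(a))
    a=np.radians(50); return 35*np.sin(a)+(t-L)*np.cos(a),35*(1-np.cos(a))+(t-L)*np.sin(a)
t0=-22.9; T=30.5+27; n=int(np.ceil((T-t0)/2.5)); tot=P.copy()
for i in range(1,n+1):
    x,y=path(t0+(T-t0)*i/n); q=np.array([*fx(x,y+1.5),.1246]); d=(R.T@(q-tot))*100; d=np.round(d,2); tot=tot+R@d/100; print(i,d[:3])
E
```

```text
[0.55204356 0.01190921 0.12463843] [ 0.73267046 -0.39391215 -0.06186262]
1 [0.2  0.01 0.  ]
2 [0.24 0.   0.  ]
3 [0.25 0.   0.  ]
4 [ 0.24 -0.    0.  ]
5 [ 0.25 -0.    0.  ]
6 [ 0.24 -0.    0.  ]
7 [ 0.24 -0.    0.  ]
8 [ 0.25 -0.    0.  ]
9 [ 0.24 -0.    0.01]
10 [ 0.24 -0.01 -0.  ]
11 [ 0.25 -0.02 -0.  ]
12 [ 0.24 -0.03 -0.  ]
13 [ 0.24 -0.06 -0.  ]
14 [ 0.23 -0.07 -0.  ]
15 [ 0.23 -0.08 -0.  ]
16 [ 0.22 -0.1  -0.  ]
17 [ 0.21 -0.12 -0.  ]
18 [ 0.21 -0.13 -0.  ]
19 [ 0.19 -0.15 -0.  ]
20 [ 0.19 -0.15 -0.  ]
21 [ 0.17 -0.18 -0.  ]
22 [ 0.16 -0.18 -0.  ]
23 [ 0.16 -0.18 -0.  ]
24 [ 0.16 -0.19 -0.  ]
25 [ 0.15 -0.19 -0.  ]
26 [ 0.16 -0.19 -0.  ]
27 [ 0.15 -0.18 -0.  ]
28 [ 0.16 -0.19 -0.  ]
29 [ 0.16 -0.19 -0.  ]
30 [ 0.15 -0.19 -0.  ]
31 [ 0.16 -0.18 -0.  ]
32 [ 0.15 -0.19 -0.  ]
33 [ 0.16 -0.19 -0.  ]
```

>>> servo_tool:
  commands:
    - [0,0,0,0.22,0,0,255]
    - [0,0,0,0.24,0,0,255]
    - [0,0,0,0.25,0,0,255]
    - [0,0,0,0.24,0,0,255]
    - [0,0,0,0.25,0,0,255]

```text
time: 14.12
position: [0.5636, 0.0103, 0.1246]
eef_rot: [[0.991, -0.137, 0.0], [-0.137, -0.991, -0.0], [0.0, 0.0, -1.0]]
wrist_force: [0.1, -0.0, 0.7]
opening: 0.0123
grasp_force: 58.6
```

>>> servo_tool:
  commands:
    - [0,0,0,0.24,0,0,255]
    - [0,0,0,0.24,0,0,255]
    - [0,0,0,0.24,0,0,255]
    - [0,0,0,0.24,0,0,255]
    - [0,0,0,0.24,-0.01,0,255]

```text
time: 14.75
position: [0.5754, 0.0087, 0.1246]
eef_rot: [[0.991, -0.137, 0.0], [-0.137, -0.991, -0.0], [0.0, 0.0, -1.0]]
wrist_force: [-1.7, 0.9, -0.2]
opening: 0.0127
grasp_force: 58.6
```

>>> servo_tool:
  commands:
    - [0,0,0,0.25,-0.02,0,255]
    - [0,0,0,0.24,-0.03,0,255]
    - [0,0,0,0.24,-0.06,0,255]
    - [0,0,0,0.23,-0.07,0,255]
    - [0,0,0,0.23,-0.08,0,255]

```text
time: 15.38
position: [0.5876, 0.0095, 0.1246]
eef_rot: [[0.991, -0.137, -0.0], [-0.137, -0.991, -0.0], [-0.0, 0.001, -1.0]]
wrist_force: [-0.6, -2.1, 0.2]
opening: 0.0126
grasp_force: 58.6
```

```bash
python3 - <<'E'
from h import *
s=r.state(); P=s["position"]; R=s["eef_rot"]
c,sn=np.cos(TH),np.sin(TH); print(P,np.array([[c,sn],[-sn,c]])@(P[:2]-FO)*1000-[0,1.5],avg(3))
E
```

```text
[0.58757198 0.00954837 0.12458841] [13.0532394   2.52022801] (array([0.5879, 0.0096, 0.1246]), array([-0.05, -1.12,  0.64]), array([0.4 , 0.71, 0.34]))
```

>>> servo_tool:
  commands:
    - [0,0,0,0.23,-0.08,0,255]
    - [0,0,0,0.22,-0.1,0,255]
    - [0,0,0,0.22,-0.11,0,255]
    - [0,0,0,0.19,-0.15,0,255]
    - [0,0,0,0.19,-0.15,0,255]

```text
time: 16.15
position: [0.5988, 0.014, 0.1246]
eef_rot: [[0.991, -0.137, -0.0], [-0.137, -0.991, -0.001], [0.0, 0.001, -1.0]]
wrist_force: [0.9, -1.6, 0.3]
opening: 0.0124
grasp_force: 58.6
```

>>> servo_tool:
  commands:
    - [0,0,0,0.17,-0.18,0,255]
    - [0,0,0,0.16,-0.18,0,255]
    - [0,0,0,0.16,-0.18,0,255]
    - [0,0,0,0.16,-0.19,0,255]

```text
time: 16.65
position: [0.6063, 0.0207, 0.1247]
eef_rot: [[0.991, -0.137, 0.0], [-0.137, -0.991, -0.0], [0.0, -0.0, -1.0]]
wrist_force: [0.0, -0.9, -0.3]
opening: 0.0124
grasp_force: 58.7
```

```bash
python3 - <<'E'
from h import *
s=r.state(); P=s["position"]
c,sn=np.cos(TH),np.sin(TH); Rm=np.array([[c,sn],[-sn,c]]); q=Rm@(P[:2]-FO)*1000-[0,1.5]; d=q-[26.81,12.5]
a=np.radians(50); print(P,q,"past bend",d@[np.cos(a),np.sin(a)],"normal",d@[-np.sin(a),np.cos(a)]); m=avg(4); F=Rm@m[1][:2]; print(m,"normal F",F@[-np.sin(a),np.cos(a)],"tang",F@[np.cos(a),np.sin(a)])
E
```

```text
[0.60631425 0.02066952 0.12469416] [30.14983096 16.03538735] past bend 4.855065788872214 normal -0.2859557611926918
(array([0.6065, 0.0209, 0.1247]), array([ 0.47, -0.6 ,  0.01]), array([0.47, 0.48, 0.39])) normal F -0.7600385267134493 tang -0.056933627244795094
```

>>> servo_tool:
  commands:
    - [0,0,0,0.17,-0.18,0.01,255]
    - [0,0,0,0.17,-0.18,0.01,255]
    - [0,0,0,0.17,-0.18,0.01,255]
    - [0,0,0,0.16,-0.19,0,255]
    - [0,0,0,0.16,-0.19,0,255]

```text
time: 17.48
position: [0.6157, 0.0286, 0.1243]
eef_rot: [[0.991, -0.137, -0.0], [-0.137, -0.991, -0.0], [-0.0, 0.0, -1.0]]
wrist_force: [1.2, -1.8, 0.7]
opening: 0.0124
grasp_force: 58.7
```

>>> servo_tool:
  commands:
    - [0,0,0,0.16,-0.19,0,255]
    - [0,0,0,0.16,-0.19,0,255]
    - [0,0,0,0.16,-0.19,0,255]
    - [0,0,0,0.16,-0.19,0,255]
    - [0,0,0,0,0,0,255]

```text
time: 18.1
position: [0.6234, 0.0356, 0.1244]
eef_rot: [[0.991, -0.137, 0.001], [-0.137, -0.991, 0.001], [0.001, -0.001, -1.0]]
wrist_force: [0.7, 0.5, 0.9]
opening: 0.0125
grasp_force: 58.7
```

```bash
python3 - <<'E'
from h import *
s=r.state(); P=s["position"]
c,sn=np.cos(TH),np.sin(TH); Rm=np.array([[c,sn],[-sn,c]]); q=Rm@(P[:2]-FO)*1000-[0,1.5]; d=q-[26.81,12.5]
a=np.radians(50); print(P,q,"past bend",d@[np.cos(a),np.sin(a)],"normal",d@[-np.sin(a),np.cos(a)]); m=avg(4); F=Rm@m[1][:2]; print(m,"normal F",F@[-np.sin(a),np.cos(a)])
im,p=cam("wrist"); save("w5",im); u=proj(p,P-[0,0,.087]); print(u)
a=cv2.convertScaleAbs(im[170:320,240:400],alpha=1.3); save("m5",cv2.resize(a,None,fx=4,fy=4,interpolation=2))
E
```

```text
[0.62336737 0.0355566  0.12439466] [45.07139352 33.05833924] past bend 27.486799023327357 normal -0.7743932948256207
(array([0.6233, 0.0355, 0.1244]), array([1.25, 0.07, 0.55]), array([0.4 , 0.43, 0.34])) normal F -0.7904533535757217
[320.17423603 241.30130032]
```

View pics/m5.png

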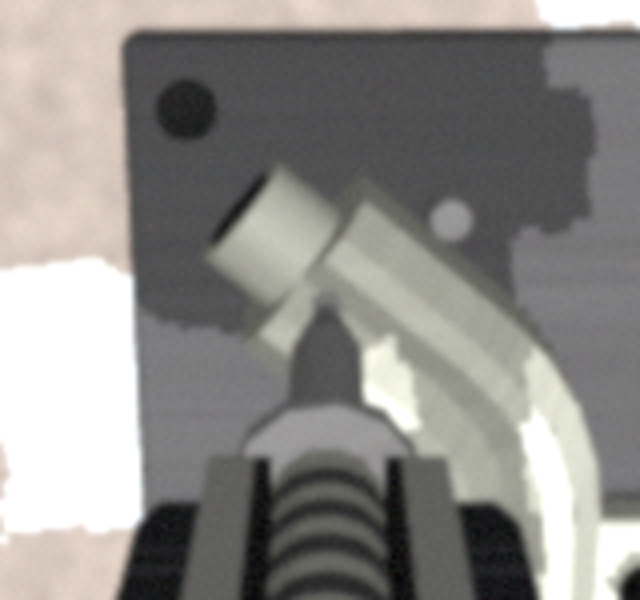

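The point is at crop (322,285), in the V at the spigot end and about 3 mm past seam_7. Next I lift off and go back to the hanger.

>>> servo_tool:
  commands:
    - [0,0,0,0,0,-1.0,255]
    - [0,0,0,0,0,-2.5,255]
    - [0,0,0,0,0,-3.5,255]
    - [0,0,0,0,0,-2.3,255]
    - [0,0,0,0,0,0,255]

```text
time: 18.98
position: [0.6235, 0.0352, 0.2195]
eef_rot: [[0.991, -0.137, 0.004], [-0.137, -0.991, -0.0], [0.003, -0.0, -1.0]]
wrist_force: [0.1, 0.2, -1.0]
opening: 0.0124
grasp_force: 58.6
```

```bash
python3 - <<'E'
from h import *
plan([.494,.2555,.2165],-0.137,10)
E
```

```text
[-0.0, -0.0, -0.0, -1.58, -2.01, 0.02]
[-0.0, -0.0, -0.0, -1.58, -2.01, 0.03]
[-0.0, -0.0, -0.0, -1.58, -2.01, 0.03]
[-0.0, -0.0, -0.0, -1.58, -2.01, 0.03]
[-0.0, -0.0, -0.0, -1.58, -2.01, 0.03]
[-0.0, -0.0, -0.0, -1.58, -2.01, 0.03]
[-0.0, -0.0, -0.0, -1.58, -2.01, 0.03]
[-0.0, -0.0, -0.0, -1.58, -2.01, 0.03]
[-0.0, -0.0, -0.0, -1.58, -2.01, 0.03]
[-0.0, -0.0, -0.0, -1.58, -2.01, 0.03]
```

>>> servo_tool:
  commands:
    - [0,0,0,-1.58,-2.01,0,255]
    - [0,0,0,-1.58,-2.01,0,255]
    - [0,0,0,-1.58,-2.01,0,255]
    - [0,0,0,-1.58,-2.01,0,255]
    - [0,0,0,-1.58,-2.01,0,255]

```text
time: 19.6
position: [0.5564, 0.1476, 0.2165]
eef_rot: [[0.991, -0.135, -0.002], [-0.135, -0.991, -0.0], [-0.002, 0.0, -1.0]]
wrist_force: [-0.3, 0.5, -0.8]
opening: 0.0124
grasp_force: 58.6
```

>>> servo_tool:
  commands:
    - [0,0,0,-1.58,-2.01,0,255]
    - [0,0,0,-1.58,-2.01,0,255]
    - [0,0,0,-1.58,-2.01,0,255]
    - [0,0,0,-1.58,-2.01,0,255]
    - [0,0,0,-1.58,-2.01,0,255]

```text
time: 20.23
position: [0.4916, 0.2576, 0.2166]
eef_rot: [[0.991, -0.135, -0.002], [-0.135, -0.991, -0.0], [-0.002, 0.001, -1.0]]
wrist_force: [-0.3, 0.1, -1.7]
opening: 0.0126
grasp_force: 58.6
```

>>> servo_tool:
  commands:
    - [0,0,0,0,0,0,255]
    - [0,0,0,0,0,0,255]

```text
time: 20.48
position: [0.4932, 0.2561, 0.2169]
eef_rot: [[0.991, -0.136, -0.001], [-0.136, -0.991, -0.001], [-0.001, 0.001, -1.0]]
wrist_force: [0.2, 0.2, -0.7]
opening: 0.0126
grasp_force: 58.6
```

```bash
python3 - <<'E'
from h import *
print(avg(3)); plan([.494,.2555,.1245],-0.137,1)
E
```

```text
(array([0.4936, 0.2558, 0.217 ]), array([ 0.17,  0.14, -0.91]), array([0.04, 0.08, 0.37]))
[0.0, 0.0, -0.001, -0.0, -0.02, 9.26]
```

>>> servo_tool:
  commands:
    - [0,0,0,0,0,1.5,255]
    - [0,0,0,0,0,1.5,255]
    - [0,0,0,0,0,1.5,255]
    - [0,0,0,0,0,0,255]

```text
time: 21.12
position: [0.493, 0.2554, 0.1704]
eef_rot: [[0.991, -0.137, -0.003], [-0.137, -0.991, -0.001], [-0.003, 0.002, -1.0]]
wrist_force: [-0.8, 0.1, -0.8]
opening: 0.0128
grasp_force: 58.6
```

>>> servo_tool:
  commands:
    - [0,0,0,0,0,1.5,255]
    - [0,0,0,0,0,1.5,255]
    - [0,0,0,0,0,1.0,255]
    - [0,0,0,0,0,0.3,255]
    - [0,0,0,0,0,0,255]

```text
time: 21.75
position: [0.494, 0.2559, 0.1292]
eef_rot: [[0.991, -0.137, -0.0], [-0.137, -0.991, -0.0], [0.0, 0.0, -1.0]]
wrist_force: [0.2, 0.6, -0.0]
opening: 0.0123
grasp_force: 58.6
```

>>> servo_tool:
  commands:
    - [0,0,0,0,0,0.3,255]
    - [0,0,0,0,0,0.15,255]
    - [0,0,0,0,0,0.1,255]
    - [0,0,0,0,0,0,255]

```text
time: 22.25
position: [0.4939, 0.2558, 0.1238]
eef_rot: [[0.991, -0.137, 0.0], [-0.137, -0.991, -0.0], [0.0, 0.0, -1.0]]
wrist_force: [-0.0, 0.0, -1.0]
opening: 0.0127
grasp_force: 58.6
```

>>> servo_tool:
  commands:
    - [0,0,0,0,0,0.05,255]
    - [0,0,0,0,0,0.05,255]
    - [0,0,0,0,0,0,255]

```text
time: 22.62
position: [0.494, 0.2559, 0.1234]
eef_rot: [[0.991, -0.137, 0.001], [-0.137, -0.991, 0.0], [0.001, -0.0, -1.0]]
wrist_force: [-2.2, -1.7, 5.2]
opening: 0.0124
grasp_force: 58.9
```

```bash
python3 -c "
from h import *
print(avg(4))"
```

```text
(array([0.494 , 0.2559, 0.1234]), array([-2.15, -0.91,  5.31]), array([0.32, 0.5 , 0.23]))
```

>>> servo_tool:
  commands:
    - [0,0,0,0,0,-0.05,200]
    - [0,0,0,0,0,0,150]
    - [0,0,0,0,0,0,105]
    - [0,0,0,0,0,0,105]
    - [0,0,0,0,0,0,105]

```text
time: 23.45
position: [0.4939, 0.2558, 0.1232]
eef_rot: [[0.991, -0.137, -0.0], [-0.137, -0.991, -0.0], [-0.0, 0.0, -1.0]]
wrist_force: [0.5, 0.0, 0.2]
opening: 0.0502
grasp_force: 0.0
```

>>> servo_tool:
  commands:
    - [0,0,0,0,0,-1.5,105]
    - [0,0,0,0,0,-2.5,105]
    - [0,0,0,0,0,-3.0,105]
    - [0,0,0,0,0,-3.0,105]
    - [0,0,0,0,0,0,105]

```text
time: 24.08
position: [0.4952, 0.2564, 0.2268]
eef_rot: [[0.991, -0.137, 0.006], [-0.137, -0.991, 0.002], [0.006, -0.003, -1.0]]
wrist_force: [-0.1, 0.3, 0.3]
opening: 0.0503
grasp_force: 0.0
```

```bash
python3 - <<'E'
from h import *
im,p=cam("wrist"); save("w6",im); o=cv2.imread("pics/w2.png")
print(r.state()["position"])
b,ps=cam("side"); save("s6",b)
s0=cv2.imread("pics/side0.png")
d=cv2.absdiff(b[290:390,320:420,::-1],s0[290:390,320:420]).max(2); print("side hanger diff px",(d>40).sum())
e=cv2.absdiff(im[130:320,180:370,::-1],o[130:320,180:370]).max(2); print((e>50).sum())
save("m6",np.hstack([cv2.resize(im[130:320,180:370],(400,400)),cv2.resize(b[290:390,320:420],(400,400))]))
E
```

```text
[0.49438316 0.25603056 0.22490258]
side hanger diff px 2607
2490
```

View pics/m6.png

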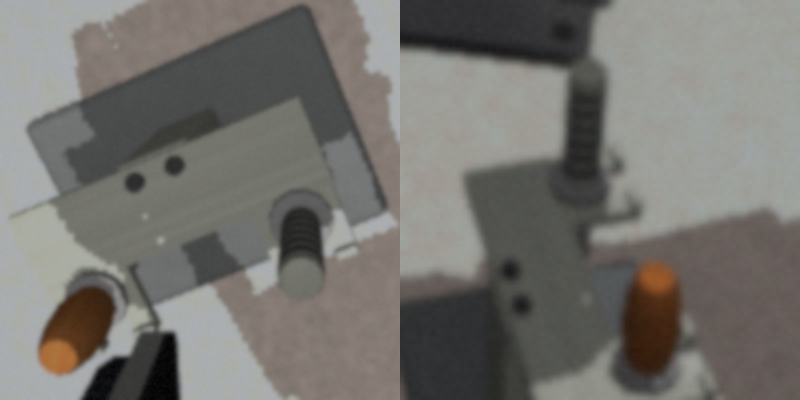

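The probe hangs upright and seated in its fork, with its collar at (300,210) in the wrist crop and (580,185) in the side crop. The scraper is unchanged and the gripper is clear.

>>> servo_tool:
  commands:
    - [0,0,0,0,0,-3.0,105]
    - [0,0,0,0,0,-2.0,105]
    - [0,0,0,0,0,0,105]
    - [0,0,0,0,0,0,105]

```text
time: 24.68
position: [0.4933, 0.2556, 0.2717]
eef_rot: [[0.991, -0.137, -0.003], [-0.137, -0.991, -0.001], [-0.002, 0.001, -1.0]]
wrist_force: [-0.7, 0.4, -0.1]
opening: 0.05
grasp_force: 0.0
```

```bash
python3 -c "
from bench import r
print(r.finish_job())"
```

```text
the job is handed in; nothing more can be done
None
```

The job is handed in at 24.7 s, with no verdict returned: I shut the clamp, ran the probe point along the seam from flange to spigot at about 2 cm/s with an estimated 3 mm of spring press, and hung the probe upright in its fork without touching the other items.

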